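Latch the mini cabinet's sliding door

ROBOT

A 7-joint arm with a two-finger parallel gripper is mounted at the origin on the work surface. World frame = base frame: x ahead of the robot, y to its left, z up, the work surface at z = 0. Lengths are in mm, angles in rad, forces in N, time in s.
With the tool pointing down it reaches from about 350 to 900 mm from the base axis. Payload 7.2 kg.
Tool frame: the origin (TCP) lies at the very end of the fingers, on their centre line; the grasp point (between the pads) lies 19 mm behind it (env.hold_point_z is the distance from the TCP to the grasp point, in mm); z points along the fingers, y is the line along which they close (so a half turn about z gives the same grasp; the last joint's range is limited). The gripper opens to 88 mm and grips with 3 to 60 N. Pads are 20 mm wide; open, the fingers measure 115 mm over their backs; the gripper's body (75 mm by 178 mm) begins 61 mm behind the grasp point.
Start: joints at [1.13, 0.411, -0.013, 1.596, 0.006, 1.134, -0.082], TCP at [227.629, -582.077, 222.653] pointing down, gripper open.
Joint ranges: [-2.95, 2.95], [-0.29, 1.99], [-1.47, 1.44], [0.14, 2.54], [-1.03, 4.17], [0.13, 1.85], [-2.86, 2.86]. Speed limits (rad/s): [2.39, 2.39, 3.01, 3.01, 3.14, 3.14, 3.14].

INTERFACE

Orientations are given as a unit quaternion [w, x, y, z].
In Python, from workcell import status, imaging, job, env gives the robot as it stands.
- The arm moves only by the tool arm_command, never from a script. Its argument "deltas" is a list of rows, each a list of 3 entries, a list of its own where there are three numbers: the opening, from -1 (shut) to 1 (fully open), then the shift along the tool's x, y, z scaled (see below), then the turn, a rotation vector about the tool's x, y, z scaled (see below). In form: [[fingers, [tx, ty, tz], [ax, ay, az]], ...]. A call has 1 to 20 rows; each row shifts and turns the commanded pose from where the row before left it, along the tool's axes as they then stand; what a row does not reach is not made up. The controller multiplies each number of a shift by 0.2 m and each number of a turn by pi/4 rad. A row lasts 1/10 s, in which the tool goes at most 50 mm and 8.59 degrees, less where a joint would pass 70% of its speed; a pose out of reach is approached as far as the arm can. A call with a number of a shift or a turn outside -1 to 1 is refused whole. A call with a gripper value outside its range is refused whole. The fingers move at their own pace and stop on an object; "squeeze" is the grip in N (left out, the last holds). Time passes only in rows, so rows that do not move let the fingers close. It gives the time, the measured TCP pose, the force, the opening and the grip force at its end, in the units of the state.
- status.read_state(): the state, without advancing time (a new reading comes with each control period).
- imaging.snapshot(name): name is "scene" or "top"; returns (picture, depth): 420x560x3 uint8, red, green, blue; 420x560 float32, mm along the optical axis (not along the pixel's ray), 0 where there is no reading.
- imaging.camera_info(name): a dict with "fx", "fy", "cx", "cy" (pixels), "rvec" (rotation vector, rad) and "tvec" (3), from world to camera coordinates, as OpenCV has them. Camera axes: x right, y down, z forward; pixel columns grow to the right and rows downward; lengths in mm; the calibration is good to about 2 mm. A picture is of the moment at which its call begins. camera_info takes no time and is no camera call.
- job.job_done(): hands the job in; it is judged then, once.
The state is a dict: "time_s": time; "qpos": joint angles; "dq": joint speeds; "effort": joint torques, N m; "eef_pos": TCP position; "eef_rot": TCP orientation; "contact_force": force on the tool from outside, world axes, zero at the start; "ft_torque": the same for the moment, N m; "gripper_width": finger opening in mm; "finger_force": force on a finger pad.
Only numpy, scipy, OpenCV 4.12 (cv2) and the standard library are available. Lean on these libraries where they do the work, as an engineer would, in place of code of your own. Each camera call takes 0.05 s, during which the arm holds its last target. There are 200 camera calls.

TASK

Shut the mini plastic cabinet on the glass shelf with the draw latch on its top: first swing the wire loop forward over the brass keeper on the sliding door so that its crossbar drops down behind the keeper, then push the red lever back and down flat until it snaps over centre and holds the door pulled home by itself. Leave the charger, flashlight, earbud case and coin holder where they are, and let go of the latch at the end.

Things in the scene. Friction and masses are not known exactly. Their poses are not given: they have to be found in the camera images.
- cabinet: White plastic mini cabinet with blue edge strips, lying on its back, fixed to the shelf: 240 (x) x 120 (y) mm, deck 64 mm high. Origin: centre of the underside, z up; x runs along the latch from the lever's end to the blue sliding door on top (+x, level with the deck). The latch lies on its centre line y = 0: lever pivot (axis along y) at x = -35, z = 79 mm
- lever (a joint): Red lever, 26 mm wide, 5 thick, 68 long from its pivot. 0 = flat towards cabinet -x (closed, top face at z = 81.5 mm), 1.57 = upright, more = leaning towards the keeper. Starts at 1.75 to 2.1; light friction holds it where left. With the loop hooked it takes a few newtons from about 1.2 on down, passes over centre just before flat and then stays down
- loop_bar (a point): Middle of the steel crossbar (4 mm thick, 38 long, along y) of the wire loop; a yellow tab 24 mm wide goes on 21 mm beyond it. The loop swings freely, 80 mm long from its hinge on the lever, 20 mm above the lever pivot when open. It starts leaning back 10 to 30 degrees past upright over the lever's tip, at a stop; pushed forward past upright it falls by its weight
- keeper (a point): Foot of the brass keeper on the door, at the door's top face, z = 64 mm: an upright plate 18 mm wide (y), 4 thick, 12 high, leaning slightly to cabinet +x. The loop's crossbar must lie on its +x side. With the lever still open as at the start, the loop falls onto the door with its crossbar 12 to 20 mm beyond this point, by itself
- door (a joint): Travel in m of the blue sliding door towards the latch (cabinet -x): 0 = held about 4 mm open by its rubber seal, which pushes back with 4 N per mm; 0.003 to 0.004 = pulled home by the latch
- charger: Matte black portable charger lying flat, 135 x 68 x 15 mm, bystander; origin centre of its underside
- flashlight: Small aluminium flashlight standing on its tail, 34 mm across, 105 mm high, bystander; origin centre of its underside
- earbud_case: Purple plastic earbud case, 46 x 60 x 26 mm, rounded, bystander; origin centre of its underside
- coin_holder: Chrome coin holder, a standing spool-shaped tube 42 mm across, 68 mm high, bystander; origin centre of its underside

How it is judged:
By the outcome, as a careful person would: the job done as asked, in the order asked, and still so for the second after the job is handed in, with the robot touching nothing.
It also fails if it takes over 42 s, if anything falls off the work surface, if the arm or the gripper's body presses on something with over 40 N, if the wrist force passes 120 N, or if a joint passes its speed limit or range.

## Working session

There is one attempt and no reset: what is moved stays moved. The work goes in short steps, Python scripts to look and compute and a tool call to move; the robot and the scene stay as the last step left them, time stands still between calls to the robot, and variables do not carry over. Pictures are saved under pics/ and viewed, at most 10 in all, crops included, and the job is handed in when it is done.

Besides the shell and the picture viewer there is one more tool, called after ">>>" as name([rows], argument=value, ...), one row to a line, values as JSON. arm_command: Moves the arm, as the interface text tells. Shifts and turns lie within -1 to 1; 1 stands for 0.2 m of shift or pi/4 rad of turn. Its arguments: {"type":"object","properties":{"deltas":{"type":"array"},"squeeze":{"type":"number"}},"required":["deltas"]}

```bash
mkdir -p pics
cat > h.py <<'E'
import numpy as np, cv2
from workcell import status, imaging, job, env
from scipy.spatial.transform import Rotation as R
def cloud(n,d):
    c=imaging.camera_info(n); v,u=np.indices(d.shape)
    p=np.dstack([(u-c['cx'])*d/c['fx'],(v-c['cy'])*d/c['fy'],d])
    M=cv2.Rodrigues(np.array(c['rvec'],float))[0]
    return (p-np.array(c['tvec']).ravel())@M
def snap(n,f=None):
    p,d=imaging.snapshot(n)
    if f: cv2.imwrite(f,p[...,::-1])
    return p,d,cloud(n,d)
E
python3 - <<'E'
from h import *
for n in('top','scene'):
    p,d,c=snap(n,f'pics/{n}0.png'); np.savez(f'{n}0.npz',p=p,d=d,c=c)
    i=imaging.camera_info(n);M=cv2.Rodrigues(np.array(i['rvec'],float))[0];print(n,-M.T@np.array(i['tvec']).ravel(),i['fx'])
s=status.read_state();print(s)
E
```

```text
top [ 470.48643078  -15.11670932 1001.57555993] 404.5544463911405
scene [899.98515309 470.15531081 566.79884109] 379.00210756470113
{'time_s': 0.1, 'qpos': array([ 1.12979475,  0.4117985 , -0.01268806,  1.59690131,  0.00559314,
        1.13431144, -0.08220204]), 'dq': array([ 0.00182196, -0.00124299, -0.00054014, -0.00118646, -0.0013343 ,
        0.00135485, -0.00184833]), 'effort': array([ 3.17512517e-03, -5.89094353e+01,  6.44054376e-01, -2.91711956e+01,
       -5.38073690e-02,  1.45143244e-02,  6.48130322e-05]), 'eef_pos': array([ 227.43971349, -581.68746665,  221.93081513]), 'eef_rot': array([-6.68431963e-04,  9.82677658e-01,  1.85321724e-01, -1.77287916e-04]), 'contact_force': array([-0.56111611, -0.32012016, -0.21490358]), 'ft_torque': array([ 0.01963734, -0.00408134,  0.01363726]), 'finger_force': 0.0, 'gripper_width': 87.96161304465153}
```

View pics/top0.png

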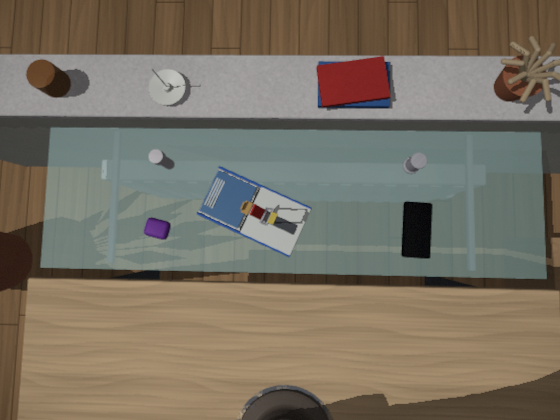

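View pics/scene0.png

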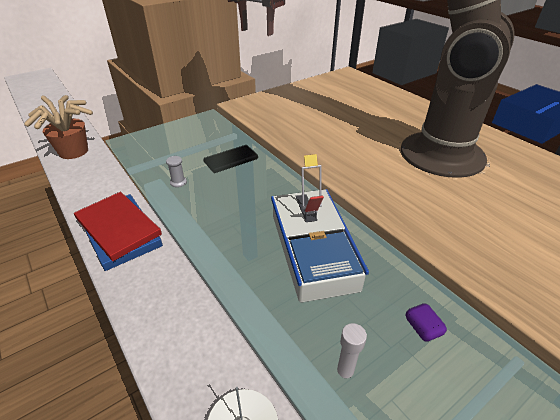

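The top view shows the cabinet around (255,212): blue door to the left, brass keeper at (247,208), red lever at (258,212) and yellow tab at (271,218). The scene view shows the tab at (311,160), the lever at (315,205) and the keeper at (317,236).

```bash
cat >> h.py <<'E'
def masks(p):
    h=cv2.cvtColor(p,cv2.COLOR_RGB2HSV).astype(int);H,S,V=h[...,0],h[...,1],h[...,2]
    return dict(yellow=(H>22)&(H<34)&(S>140)&(V>120),red=((H<6)|(H>174))&(S>150)&(V>50),brass=(H>8)&(H<=22)&(S>110)&(V>90))
E
python3 - <<'E'
from h import *
for n,(a,b,u0,u1) in dict(top=(160,265,190,315),scene=(140,310,260,380)).items():
    z=np.load(n+'0.npz');p,c=z['p'],z['c']
    W=np.zeros(p.shape[:2],bool);W[a:b,u0:u1]=1
    q=c[W]; m=(abs(q[:,2]-64)<6)
    P=q[m][:,:2].astype(np.float32); (cx,cy),(w,h),an=cv2.minAreaRect(P)
    print(n,'rect',cx,cy,w,h,an,'z med',np.median(q[m][:,2]), m.sum())
    for k,M in masks(p).items():
        q=c[W&M]; q=q[(q[:,2]>45)&(q[:,2]<300)]
        print(k,len(q),np.median(q,0).round(1),q.min(0).round(1),q.max(0).round(1))
    if n=='top':
        # orientation
        pass
E
python3 - <<'E'
import cv2
a=cv2.imread('pics/scene0.png')[140:310,255:385];cv2.imwrite('pics/c0.png',cv2.resize(a,None,fx=3.5,fy=3.5,interpolation=cv2.INTER_CUBIC))
E
```

```text
top rect 532.686279296875 81.8680419921875 238.74981689453125 126.18905639648438 66.49005889892578 z med 64.59675913259704 4985
yellow 51 [510.7  31.7 187.6] [500.3  23.7 180. ] [521.1  38.3 195.2]
red 116 [527.2  68.9 126.6] [513.9  56.9 105.6] [540.2  82.1 143. ]
brass 80 [540.9  98.   66.9] [524.8  86.3  63.2] [555.3 110.5  79.1]
scene rect 531.0448608398438 77.97105407714844 241.4150848388672 126.18921661376953 66.46094512939453 z med 65.02710765977875 5456
yellow 130 [509.5  27.8 187.2] [497.3  17.8 178.6] [521.5  35.9 195.9]
red 44 [530.3  70.1 138.4] [512.2  46.2  89. ] [540.4  78.  142.3]
brass 119 [539.4  96.6  68.3] [496.7  17.   65.3] [555.7 107.9 196.7]
```

View pics/c0.png

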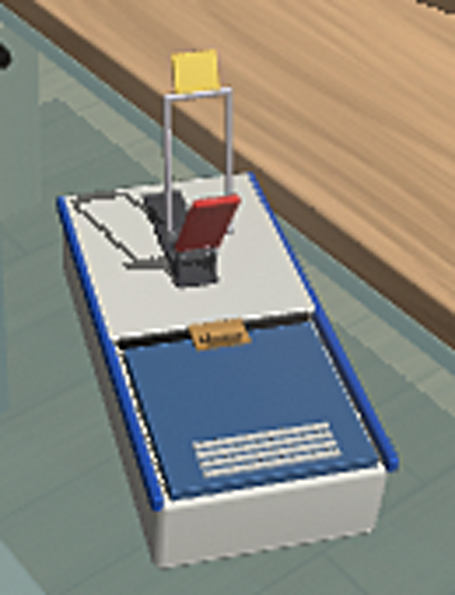

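>>> arm_command([
  [-1,[0,0,-0.05],[0,0,-0.167]],
  [-1,[0,0,-0.05],[0,0,-0.167]],
  [-1,[0,0,-0.05],[0,0,-0.167]],
  [-1,[0,0,-0.05],[0,0,-0.167]],
  [-1,[0,0,-0.05],[0,0,-0.167]],
  [-1,[0,0,0],[0,0,-0.167]],
  [-1,[0,0,0],[0,0,0]],
], squeeze=20)

```text
time_s: 0.8
eef_pos: [227.5, -582.0, 272.5]
eef_rot: [-0.0, 0.836, 0.549, 0.0]
contact_force: [0.3, 1.0, -0.1]
gripper_width: 35.2
finger_force: 0.0
```

```bash
cat >> h.py <<'E'
O=np.array([532,80,0.]);a=np.radians(66.5);ex=np.array([np.cos(a),np.sin(a),0]);ey=np.array([-ex[1],ex[0],0])
cab=lambda q:np.stack([(np.asarray(q)-O)@ex,(np.asarray(q)-O)@ey,np.asarray(q)[...,2]],-1)
def st(goal=None):
    s=status.read_state();w,x,y,z=s['eef_rot'];r=R.from_quat([x,y,z,w])
    c=cab(s['eef_pos']);print('t',round(s['time_s'],2),'cab',c.round(1),'F',s['contact_force'].round(1),'w',round(s['gripper_width'],1),'yaw',np.degrees(np.arctan2(*r.as_matrix()[[1,0],[0,0]])).round(1),'zdir',r.as_matrix()[:,2].round(3))
    if goal is not None:
        g=O+ex*goal[0]+ey*goal[1]+[0,0,goal[2]]; print('units',(r.inv().apply(g-s['eef_pos'])/200).round(3))
E
python3 -c "
from h import *
st((-110,0,250))"
```

```text
t 0.8 cab [-728.6   15.3  272.5] F [ 0.3  1.  -0.1] w 35.2 yaw 66.5 zdir [ 0.  0. -1.]
units [3.093 0.079 0.113]
```

>>> arm_command([
  [-1,[0.08,0.004,0],[0,0,0]],
  [-1,[0.17,0.004,0],[0,0,0]],
  [-1,[0.17,0.004,0],[0,0,0]],
  [-1,[0.17,0.004,0],[0,0,0]],
  [-1,[0.17,0.004,0],[0,0,0]],
  [-1,[0.17,0.004,0],[0,0,0]],
  [-1,[0.17,0.004,0],[0,0,0]],
  [-1,[0.17,0.004,0],[0,0,0]],
  [-1,[0.17,0.004,0],[0,0,0]],
  [-1,[0.17,0.004,0],[0,0,0]],
  [-1,[0.17,0.004,0],[0,0,0]],
  [-1,[0.17,0.004,0],[0,0,0]],
  [-1,[0.17,0.004,0],[0,0,0]],
  [-1,[0.17,0.004,0],[0,0,0]],
  [-1,[0.17,0.004,0],[0,0,0]],
  [-1,[0.17,0.004,0],[0,0,0]],
  [-1,[0.17,0.004,0],[0,0,0]],
  [-1,[0.17,0.004,0],[0,0,0]],
  [-1,[0.1,0.004,0],[0,0,0]],
  [-1,[0,0,0],[0,0,0]],
])

```text
time_s: 2.8
eef_pos: [486.8, -21.2, 272.3]
eef_rot: [-0.001, 0.836, 0.549, 0.0]
contact_force: [0.1, -0.4, 0.0]
gripper_width: 0.7
finger_force: 0.0
```

```bash
python3 -c "
from h import *
st((-95,0,168))"
```

```text
t 2.8 cab [-110.8    1.1  272.3] F [ 0.1 -0.4  0. ] w 0.7 yaw 66.6 zdir [-0.     0.001 -1.   ]
units [0.079 0.006 0.522]
```

>>> arm_command([
  [-1,[0,0,0.05],[0,0,0]],
  [-1,[0,0.006,0.12],[0,0,0]],
  [-1,[0,0,0.12],[0,0,0]],
  [-1,[0,0,0.12],[0,0,0]],
  [-1,[0,0,0.08],[0,0,0]],
  [-1,[0,0,0.03],[0,0,0]],
  [-1,[0.08,0,0],[0,0,0]],
  [-1,[0.08,0,0],[0,0,0]],
  [-1,[0.02,0,0],[0,0,0]],
  [-1,[0.02,0,0],[0,0,0]],
  [-1,[0.02,0,0],[0,0,0]],
  [-1,[0.02,0,0],[0,0,0]],
  [-1,[0.02,0,0],[0,0,0]],
  [-1,[0.02,0,0],[0,0,0]],
  [-1,[0.02,0,0],[0,0,0]],
  [-1,[0.02,0,0],[0,0,0]],
])

```text
time_s: 4.4
eef_pos: [513.7, 33.2, 168.6]
eef_rot: [0.0, 0.837, 0.548, -0.0]
contact_force: [-0.1, 0.2, 0.6]
gripper_width: 0.6
finger_force: 0.0
```

```bash
python3 -c "
from h import *
st((-25,0,168))
for n in ('scene','top'):
  p,d,c=snap(n)
  for k,M in masks(p).items():
    q=cab(c[M]);q=q[(abs(q[:,0])<120)&(abs(q[:,1])<60)&(q[:,2]>50)]
    if len(q):print(n,k,len(q),np.median(q,0).round(1),q.min(0).round(1),q.max(0).round(1))
"
```

```text
t 4.4 cab [-50.3  -1.9 168.6] F [-0.1  0.2  0.6] w 0.6 yaw 66.5 zdir [-0. -0. -1.]
units [ 0.126 -0.009  0.003]
scene yellow 135 [-36.8   0.2 191.2] [-41.5 -11.3 181.2] [-31.7  12.2 200.8]
scene red 44 [ -7.9  -4.7 138.1] [-30.6 -12.7  89.9] [ -4.3  10.9 141.9]
scene brass 260 [-33.7  -3.6 269.5] [-70.4 -50.1  64.6] [ 28.   47.  336.8]
top red 11 [-111.8   18.5 1001.6] [-111.8   18.5 1001.6] [-111.8   18.5 1001.6]
top brass 67 [-111.8   18.5 1001.6] [-111.8   18.5 1001.6] [-111.8   18.5 1001.6]
```

>>> arm_command([
  [-1,[0.02,-0.006,0],[0,0,0]],
  [-1,[0.02,0,0],[0,0,0]],
  [-1,[0.02,0,0],[0,0,0]],
  [-1,[0.02,0,0],[0,0,0]],
  [-1,[0.02,0,0],[0,0,0]],
  [-1,[0.02,0,0],[0,0,0]],
  [-1,[0.02,0,0],[0,0,0]],
  [-1,[0,0,0],[0,0,0]],
  [-1,[0,0,0],[0,0,0]],
  [-1,[0,0,0],[0,0,0]],
  [-1,[0,0,0],[0,0,0]],
])

```text
time_s: 5.6
eef_pos: [523.6, 58.8, 168.6]
eef_rot: [0.0, 0.837, 0.548, -0.0]
contact_force: [0.2, 0.7, 0.1]
gripper_width: 0.6
finger_force: 0.0
```

```bash
cat >> h.py <<'E'
def look(f=None):
  p,d,c=snap('scene')
  if f: cv2.imwrite(f,cv2.resize(p[120:320,240:400,::-1],None,fx=3,fy=3,interpolation=cv2.INTER_CUBIC))
  for k,M in masks(p).items():
    q=cab(c[M]);q=q[(abs(q[:,0])<120)&(abs(q[:,1])<25)&(q[:,2]>50)&(q[:,2]<220)]
    if len(q):print(k,len(q),np.median(q,0).round(1),q.min(0).round(1),q.max(0).round(1))
E
python3 -c "
from h import *
st((-25,0,168));look('pics/c1.png')
"
```

```text
t 5.6 cab [-22.7  -0.7 168.6] F [0.2 0.7 0.1] w 0.6 yaw 66.4 zdir [ 0. -0. -1.]
units [-0.011 -0.004  0.003]
yellow 7 [ 36.1  -0.3 172.8] [ 35.4  -4.  171. ] [ 37.2   8.4 174.6]
red 53 [-13.5  -4.5 123.5] [-30.8 -12.7  89.6] [ -5.   12.  143.1]
brass 153 [25.  -0.9 72.9] [  6.5 -14.5  65.5] [ 37.5  14.  174.6]
```

View pics/c1.png

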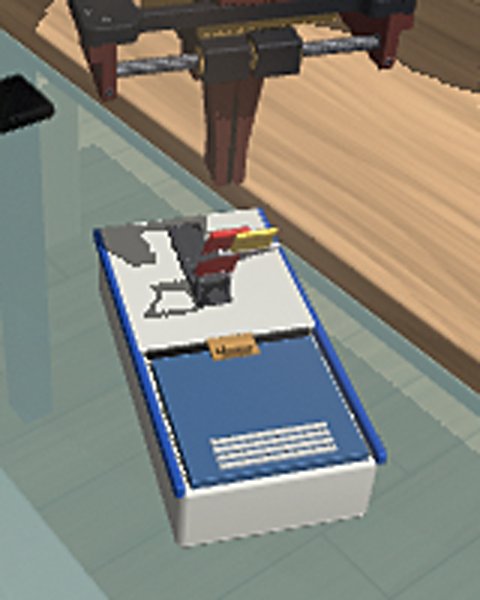

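The loop is mid-fall: its yellow tab is at (255,238) in the crop, past the red lever. I'll lift away and look again.

>>> arm_command([
  [-1,[0,0,-0.1],[0,0,0]],
  [-1,[0,0,-0.15],[0,0,0]],
  [-1,[0.05,0,-0.05],[0,0,0]],
  [-1,[0.1,0,0],[0,0,0]],
  [-1,[0.1,0,0],[0,0,0]],
  [-1,[0,0,0],[0,0,0]],
  [-1,[0,0,0],[0,0,0]],
])

```text
time_s: 6.35
eef_pos: [543.3, 105.1, 228.0]
eef_rot: [-0.0, 0.836, 0.548, -0.0]
contact_force: [0.3, -0.9, 0.2]
gripper_width: 0.7
finger_force: 0.0
```

```bash
python3 -c "
from h import *
st((20,0,124));look('pics/c2.png')
"
```

```text
t 6.35 cab [ 27.6  -0.3 228. ] F [ 0.3 -0.9  0.2] w 0.7 yaw 66.5 zdir [-0.001 -0.    -1.   ]
units [-0.038 -0.001  0.52 ]
yellow 111 [54.1  0.  67.9] [ 44.  -11.3  65.2] [64.3 11.5 70.6]
red 46 [ -8.   -5.7 137.7] [-31.9 -13.1  90.2] [ -5.   10.6 141.8]
brass 88 [24.1 -1.2 67.9] [  6.5 -12.3  65.3] [59.8 13.2 79. ]
```

View pics/c2.png

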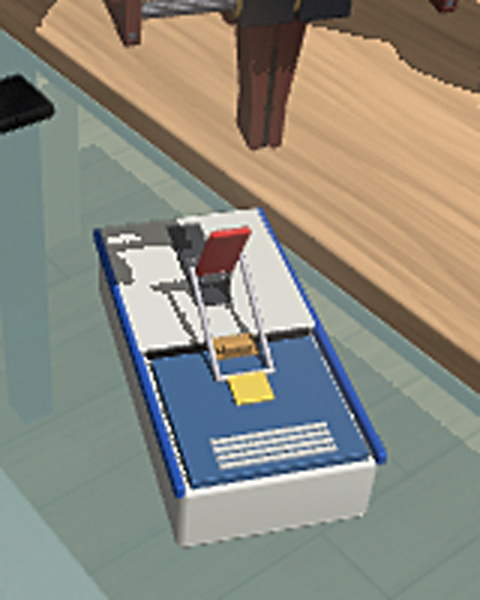

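The crossbar now lies on the door at about (245,375), beyond the keeper at (235,347). The lever is still open, tip at (240,232). Next I push the lever.

>>> arm_command([
  [-1,[0,0,0.1],[0,0,0]],
  [-1,[0,0,0.15],[0,0,0]],
  [-1,[0,0,0.15],[0,0,0]],
  [-1,[0,0,0.1],[0,0,0]],
  [-1,[-0.05,0,0.005],[0,0,0]],
  [-1,[-0.05,0,0],[0,0,0]],
  [-1,[-0.025,0,0],[0,0,0]],
  [-1,[-0.025,0,0],[0,0,0]],
  [-1,[-0.025,0,0],[0,0,0]],
  [-1,[-0.025,0,0],[0,0,0]],
  [-1,[-0.025,0,0],[0,0,0]],
  [-1,[-0.025,0,0],[0,0,0]],
  [-1,[-0.02,0,0.002],[0,0,0]],
  [-1,[-0.02,0,0.002],[0,0,0]],
  [-1,[-0.02,0,0.002],[0,0,0]],
  [-1,[0,0,0],[0,0,0]],
])

```text
time_s: 8.0
eef_pos: [518.4, 47.3, 126.2]
eef_rot: [-0.0, 0.837, 0.548, -0.0]
contact_force: [-0.0, 0.4, -0.0]
gripper_width: 0.1
finger_force: 0.0
```

```bash
python3 -c "
from h import *
st((-46.8,0,121.8));look('pics/c3.png')
"
```

```text
t 8.0 cab [-35.4  -0.6 126.2] F [-0.   0.4 -0. ] w 0.1 yaw 66.4 zdir [-0.001 -0.001 -1.   ]
units [-0.057 -0.003  0.022]
yellow 102 [40.2  0.3 68.2] [ 29.7 -10.9  65.6] [50.7 11.5 70.1]
red 153 [-42.9  -5.7 103.6] [-58.1 -12.6  88.8] [-36.7  13.1 144.5]
brass 89 [22.5 -1.5 68. ] [ -9.6 -14.1  65.4] [ 49.   14.8 219.4]
```

View pics/c3.png

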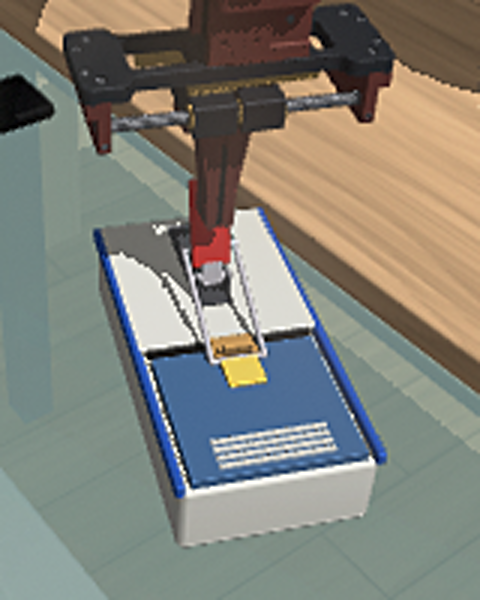

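The crossbar sits right behind the keeper, at about (240,358), and the lever is just past upright. I continue along the arc.

>>> arm_command([
  [-1,[-0.019,0,0.006],[0,0,0]],
  [-1,[-0.019,0,0.007],[0,0,0]],
  [-1,[-0.019,0,0.009],[0,0,0]],
  [-1,[-0.018,0,0.011],[0,0,0]],
  [-1,[-0.017,0,0.012],[0,0,0]],
  [-1,[-0.016,0,0.013],[0,0,0]],
  [-1,[-0.015,0,0.015],[0,0,0]],
  [-1,[-0.014,0,0.016],[0,0,0]],
  [-1,[-0.012,0,0.017],[0,0,0]],
  [-1,[0,0,0],[0,0,0]],
])

```text
time_s: 9.05
eef_pos: [506.3, 19.7, 104.6]
eef_rot: [0.0, 0.837, 0.548, -0.001]
contact_force: [0.3, 0.4, 0.3]
gripper_width: 0.3
finger_force: 0.1
```

```bash
python3 -c "
from h import *
st((-70.8,0,93.8));look()
"
```

```text
t 9.05 cab [-65.5  -0.5 104.6] F [0.3 0.4 0.3] w 0.3 yaw 66.4 zdir [-0.001 -0.001 -1.   ]
units [-0.026 -0.002  0.054]
yellow 82 [34.3 -0.6 70.6] [ 24.3 -11.4  64.4] [44.4 10.6 73.1]
red 172 [-58.5  -3.8  93.5] [-95.7 -12.4  84.2] [-43.4  12.3 111.7]
brass 148 [ 6.  -0.7 76.1] [-83.9 -24.6  64.8] [ 42.9  24.9 216.5]
```

```bash
python3 -c "
from h import *
p,d,c=snap('scene')
cv2.imwrite('pics/c4.png',cv2.resize(p[180:275,285:365,::-1],None,fx=6,fy=6,interpolation=cv2.INTER_CUBIC))
M=masks(p)['brass'];q=cab(c)
for v,u in np.argwhere(M)[::1]:
  if q[v,u,2]<90 and abs(q[v,u,1])<11 and u%4==0: print(v,u,q[v,u].round(0),end=' ')
st()
"
```

```text
71 240 [-1177.     7.   -57.] 156 276 [-411.   10.  -24.] 230 320 [ 4. 10. 66.] 231 312 [ 2. -6. 65.] 231 316 [ 4.  2. 65.] 231 320 [ 7.  8. 67.] 232 312 [ 7. -8. 68.] 232 316 [ 8.  0. 67.] 232 320 [20.  4. 77.] 233 312 [ 9. -8. 67.] 233 316 [22. -5. 78.] 233 320 [21.  3. 76.] 234 312 [13. -9. 68.] 234 316 [21. -4. 75.] 234 320 [22.  3. 74.] 235 312 [ 15. -10.  67.] 235 316 [22. -4. 73.] 235 320 [22.  4. 71.] 236 312 [ 17. -10.  67.] 244 320 [46. -4. 73.] 244 324 [39.  7. 64.] t 9.15 cab [-65.1  -0.6 105. ] F [-0.2 -0.7  0.4] w 0.2 yaw 66.4 zdir [-0.001 -0.001 -1.   ]
```

View pics/c4.png

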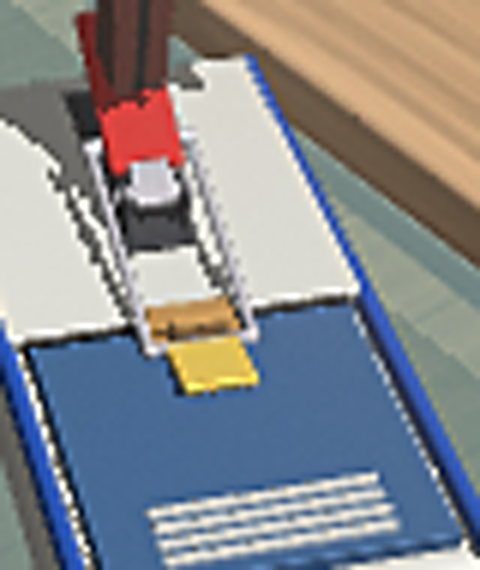

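The crossbar is hooked against the keeper's door side at (200,345), and the lever is about 30° from flat. Now I finish the push.

>>> arm_command([
  [-1,[-0.011,0,0.018],[0,0,0]],
  [-1,[-0.009,0,0.019],[0,0,0]],
  [-1,[-0.008,0,0.02],[0,0,0]],
  [-1,[-0.006,0,0.02],[0,0,0]],
  [-1,[-0.004,0,0.02],[0,0,0]],
  [-1,[-0.002,0,0.015],[0,0,0]],
  [-1,[0,0,0.008],[0,0,0]],
  [-1,[0,0,0],[0,0,0]],
])

```text
time_s: 9.95
eef_pos: [503.6, 13.2, 81.7]
eef_rot: [0.0, 0.837, 0.548, -0.0]
contact_force: [-3.2, -1.1, 8.2]
gripper_width: 0.6
finger_force: 3.8
```

```bash
python3 -c "
from h import *
st();look()
"
```

```text
t 9.95 cab [-72.6  -0.6  81.7] F [-3.2 -1.1  8.2] w 0.6 yaw 66.4 zdir [-0.    -0.001 -1.   ]
yellow 50 [33.3 -1.1 71.8] [ 24.8 -11.   65.5] [44.8  9.5 75.7]
red 104 [-59.3  -4.7  82.5] [-101.1  -12.6   79. ] [-45.2  11.7  85.1]
brass 149 [10.2 -0.7 74.1] [-90.9 -24.6  65.7] [ 43.5  23.6 192.5]
```

Nearly flat, with 8 N of contact. I press 2 mm more, then lift off.

>>> arm_command([
  [-1,[0,0,0.005],[0,0,0]],
  [-1,[0,0,0.005],[0,0,0]],
  [-1,[0,0,0],[0,0,0]],
])

```text
time_s: 10.3
eef_pos: [503.7, 13.2, 81.2]
eef_rot: [0.001, 0.837, 0.548, -0.0]
contact_force: [-8.9, -2.1, 25.5]
gripper_width: 0.4
finger_force: 12.8
```

```bash
python3 -c "
from h import *
st()
"
```

```text
t 10.3 cab [-72.6  -0.7  81.2] F [-8.9 -2.1 25.5] w 0.4 yaw 66.4 zdir [ 0.    -0.002 -1.   ]
```

The lever is on its stop. Releasing.

>>> arm_command([
  [-1,[0,0,-0.02],[0,0,0]],
  [-1,[0,0,-0.05],[0,0,0]],
  [-1,[0,0,-0.15],[0,0,0]],
  [-1,[-0.05,0,-0.2],[0,0,0]],
  [-1,[-0.15,0,-0.2],[0,0,0]],
  [-1,[-0.15,0,-0.1],[0,0,0]],
  [-1,[-0.15,0,0],[0,0,0]],
  [-1,[0,0,0],[0,0,0]],
  [-1,[0,0,0],[0,0,0]],
])

```text
time_s: 11.2
eef_pos: [463.7, -78.6, 223.6]
eef_rot: [0.0, 0.837, 0.547, 0.0]
contact_force: [0.3, 0.1, 1.0]
gripper_width: 0.5
finger_force: 0.0
```

```bash
python3 -c "
from h import *
st();look('pics/c5.png')
"
```

```text
t 11.2 cab [-172.7   -0.6  223.6] F [0.3 0.1 1. ] w 0.5 yaw 66.4 zdir [ 0. -0. -1.]
yellow 48 [33.8 -1.2 72. ] [ 23.6 -11.1  68.6] [44.9  9.1 75.5]
red 211 [-73.5  -0.8  82.5] [-103.4  -12.4   77.6] [-44.   12.3  84.6]
brass 107 [22.   0.2 72. ] [  4.  -13.1  64.9] [43.5 15.1 78.8]
```

View pics/c5.png

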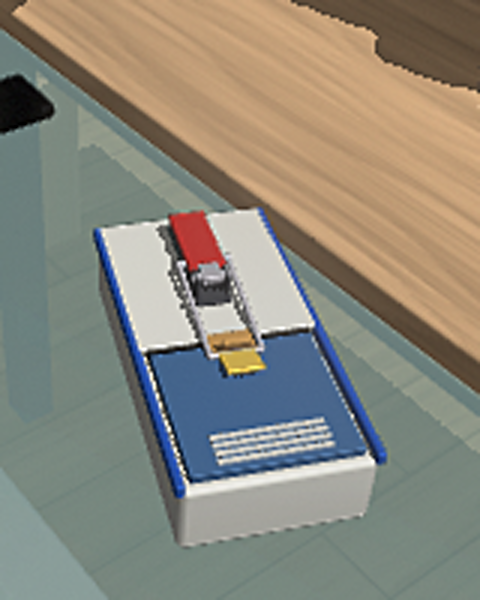

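The lever lies flat at (200,240) with nothing touching it. The crossbar is behind the keeper at (235,350), and the door's end has moved in.

```bash
python3 -c "
from h import *
print(job.job_done())"
```

```text
the job is handed in; nothing more can be done
None
```

The cabinet is latched: the loop's crossbar sits behind the keeper, the lever lies flat and stays down by itself, the arm is clear, and I handed the job in at about 11 s. The arm touched only the latch; I inferred the door's travel from the pictures and did not measure it.

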